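# Pack the last glass and stack the carry tray on top

## Task

Stand the loose glass upright on the cork coaster in the one free compartment of the grey compartment tray and let go of it. Then pick up the other grey tray by its carrying bar and lower it, without dropping it, onto the compartment tray so that its four corner lugs sit fully home in the corner sockets. All glasses must stay upright, and the plates, bowl and small wooden box must be left alone.

Things in the scene. Friction and masses are not known exactly. Their poses are not given: they have to be found in the camera images.
- glass: The loose green-tinted drinking glass to pack, standing upright on the white table between the two trays: hollow cup, 44 mm outer diameter at the rim, slightly narrower at the foot, 55 mm high, about 90 g. Origin: centre of its underside; z up.
- lower_tray: Loose grey plastic tray without handle, 240 mm (its x) by 190 mm (its y), 80 mm high, 0.7 kg, on the table left or right. Origin: centre of its underside; z up. Floor and walls 5 mm thick. Dividers 60 mm high on its x and y axes make 4 compartments with middles at x = +-56, y = +-43 mm: three hold a glass, the fourth only the coaster. Fingers have more room along the tray's x than its y.
- socket3 (a point): Mouth of the lower tray's socket at its +x, +y corner, flush with the rim, 80 mm above the tray's origin. The four sockets are 20 mm square and 18 mm deep, in 30 mm square corner blocks, centred at x = +-105, y = +-80 mm of the lower tray.
- upper_tray: Loose grey plastic tray with a carrying bar, 240 mm (its x) by 190 mm (its y), about 0.45 kg, on the other side of the table. Origin: centre in plan, at the height of the lug tips (on the table now); z up. Underside 14 mm and rim 64 mm above the origin. Fully home, the underside rests on the lower tray's rim, with this origin 66 mm above the lower tray's; half a turn also fits.
- lug3 (a point): Tip of the upper tray's lug under its +x, +y corner. The four round lugs are 14 mm in diameter and 14 mm long, tapering to 8 mm at the tip, at x = +-105, y = +-80 mm of the upper tray; they have 3 mm of play each way in the sockets.
- carry_bar (a point): Middle of the upper tray's carrying bar, over the tray's centre, 108 mm above its origin. The bar is 120 mm long (tray x), 18 mm wide (tray y, the width to grip) and 20 mm high, on two posts at x = +-53 mm; between them it is free down to a low middle wall (6 mm thick, top 51 mm above the origin).
- coaster: Round cork coaster, 60 mm in diameter, 4 mm thick, lying on the floor of the free compartment of the lower tray. Origin: centre of its underside; its top is 9 mm above the lower tray's origin.
- packed_glass_a: green-tinted drinking glass, identical to glass (44 mm wide, 55 mm high), already standing in one of the compartments of the lower tray. Origin: centre of its underside. Stays in the tray.
- packed_glass_b: green-tinted drinking glass, identical to glass (44 mm wide, 55 mm high), already standing in one of the compartments of the lower tray. Origin: centre of its underside. Stays in the tray.
- packed_glass_c: green-tinted drinking glass, identical to glass (44 mm wide, 55 mm high), already standing in one of the compartments of the lower tray. Origin: centre of its underside. Stays in the tray.
- plate_stack: Bystander: low stack of clear glass plates, 140 mm in diameter, 49 mm high, beyond the trays. Origin: centre of its underside.
- bowl: Bystander: clear glass bowl, 110 mm in diameter, 50 mm high, on the left of the trays. Origin: centre of its underside.
- wooden_box: Bystander: small open wooden box, 140 by 100 mm, 50 mm high, on the right of the trays. Origin: centre of its underside.
Not all that is in view belongs to the job. Leave any pink look-alike of the glass alone.

How it is judged:
On the way, in this order (a step that is already met when the one before it is completed fails the run):
1. the glass stands upright on the coaster in the free compartment, let go (horizontal distance between glass and coaster below 0.02 m and angle between glass's own z axis and vertical below 0.15 rad and z of glass in the frame of lower_tray between 0.004 and 0.015 m and contact force between the fingers and glass below 0.2 N and linear speed of glass below 0.02 m/s), for 0.2 s.
2. the upper tray, still held by the fingers, is over the lower one with its lugs at least 5 mm into the sockets (horizontal distance between upper_tray and lower_tray below 0.009 m and angle between the x axis of upper_tray and the x axis of lower_tray, either way round below 0.08 rad and z of upper_tray in the frame of lower_tray between 0.062 and 0.075 m and contact force between the fingers and upper_tray above 0.5 N), for 0.1 s.
At the end, for the whole second after the job is handed in: Upper tray released, at rest on the lower one: centres within 8 mm, axes within 0.08 rad (either way round), origin 62-69 mm above the lower's, both level to 0.03 rad. Glass within 20 mm of the coaster's centre, foot 4-15 mm above tray origin; all four glasses upright to 0.15 rad, in the tray (horizontal distance between upper_tray and lower_tray below 0.008 m and angle between the x axis of upper_tray and the x axis of lower_tray, either way round below 0.08 rad and z of upper_tray in the frame of lower_tray between 0.062 and 0.069 m and angle between each of upper_tray, lower_tray's own z axis and vertical below 0.03 rad and horizontal distance between glass and coaster below 0.02 m and angle between each of glass, packed_glass_a, packed_glass_b, packed_glass_c's own z axis and vertical below 0.15 rad and z of glass in the frame of lower_tray between 0.004 and 0.015 m and z of packed_glass_a in the frame of lower_tray between 0 and 0.012 m and z of packed_glass_b in the frame of lower_tray between 0 and 0.012 m and z of packed_glass_c in the frame of lower_tray between 0 and 0.012 m and contact force between the fingers and upper_tray below 0.2 N and linear speed of each of upper_tray, lower_tray, glass below 0.02 m/s and height (world z) of lower_tray below 0.006 m); the robot touches nothing.
It fails at once if the plate stack is shifted by more than 20 mm or tipped by more than 0.2 rad (distance of plate_stack from where it was at the start of the episode above 0.02 m or angle between plate_stack's own z axis and vertical above 0.2 rad).
It fails at once if the bowl is shifted by more than 20 mm or tipped by more than 0.2 rad (distance of bowl from where it was at the start of the episode above 0.02 m or angle between bowl's own z axis and vertical above 0.2 rad).
It fails at once if the wooden box is shifted by more than 20 mm or tipped by more than 0.2 rad (distance of wooden_box from where it was at the start of the episode above 0.02 m or angle between wooden_box's own z axis and vertical above 0.2 rad).
It also fails if it takes over 70 s, if anything falls off the work surface, if the arm or the gripper's body presses on something with over 40 N, if the wrist force passes 120 N, or if a joint passes its speed limit or range.

## Robot

A 6-joint arm with a two-finger parallel gripper is mounted at the origin on the work surface. World frame = base frame: x ahead of the robot, y to its left, z up, the work surface at z = 0. Lengths are in m, angles in rad, forces in N, time in s.
With the tool pointing down it reaches from about 0.35 to 0.975 m from the base axis. Payload 4.9 kg.
Tool frame: the origin (TCP) lies at the very end of the fingers, on their centre line; the grasp point (between the pads) lies behind it (manip.grip_depth is the z of the grasp point in the tool frame, in m); z points along the fingers, y is the direction in which the jaws open and shut (so a half turn about z gives the same grasp; the last joint's range is limited). The gripper opens to 85 mm and grips with 20 to 120 N. Pads are 22 mm wide; open, the fingers measure 114 mm over their backs; the gripper's body (76 mm by 85 mm) begins 54 mm behind the grasp point. The pads swing forward as they close: fully open they stand 13 mm farther back than shut.
Start: joints at [-1.251, 0.053, 1.613, -0, 1.476, -0.119], TCP at [0.266, -0.566, 0.231] pointing down, gripper open.
Joint ranges: [-3.01, 3.01], [-1.01, 2.22], [0.06, 2.58], [-1.02, 4.17], [0.09, 2.62], [-3.14, 3.14]. Speed limits (rad/s): [2.57, 2.57, 3.14, 3.14, 3.14, 3.14].

## Interface

Orientations are given as a unit quaternion [w, x, y, z].
In Python, from plant import state, optics, manip, silhouettes, place_of gives the robot as it stands. The module is installed in compiled form; this text tells all that it offers.
- The arm moves only by the tool jog_arm, never from a script. Its argument "increments" is a list of rows, each an object with "slide": the shift along the tool's x, y, z in mm, a list of three; "rotation": the turn, a rotation vector about the tool's x, y, z in degrees, a list of three. A call has 1 to 20 rows; each row shifts and turns the commanded pose from where the row before left it, along the tool's axes as they then stand; what a row does not reach is not made up. A row lasts 1/12 s, in which the tool goes at most 41.7 mm and 7.16 degrees, less where a joint would pass 70% of its speed; a pose out of reach is approached as far as the arm can. A call with a gripper value outside its range is refused whole. "fingers" is the opening, from 0 (shut) to 1 (fully open), set as the call begins (left out, the last holds). The fingers move at their own pace and stop on an object; the grip force is fixed at half the most. Time passes only in rows, so rows that do not move let the fingers close. It gives the time, the measured TCP pose, the force and the opening at its end, in the units of the state.
- state(): the state, without advancing time (a new reading comes with each control period).
- optics.grab_frame(name): name is "scene" or "top" or "wrist"; returns a dict with "frame" (400x640x3 uint8, blue, green, red), "camera_matrix" (3x3 intrinsics, pixels), "R" (3x3) and "t" (3): a world point X has camera coordinates R X + t. Camera axes: x right, y down, z forward; pixel columns grow to the right and rows downward; lengths in m; the calibration is good to about 2 mm. A picture is of the moment at which its call begins. There is no depth.
- manip.job_done(): hands the job in, once; it reports no verdict.
Trained networks look in the newest picture that a camera, given by its name, has taken for a name from the list of things; names that differ only in an ending like _2 or _b are one class to them, and where a whole thing is asked for, a point or a joint stands for the part that bears it (a point fixed in the world has none). Each returns a list of dicts, best first, with "score" (0 to 1); they miss things now and then, are a little off and sometimes report something else, mostly with a low value. They report only what shows in the picture. A call takes as long as a camera call. They do not tell look-alikes from the thing itself.
- silhouettes(thing, camera): "mask" (400x640 bool, what is visible of it) and "bbox" ([left, top, right, bottom] in pixels, round what is visible of it).
- place_of(thing, camera): "uv" ([column, row] in pixels: a listed point, or the origin of a listed thing).
The state is a dict: "time": time; "joint_pos": joint angles; "joint_vel": joint speeds; "joint_efforts": joint torques, N m; "tool_pos": TCP position; "tool_rot": TCP orientation; "contact_force": force on the tool from outside, world axes, zero at the start; "ft_torque": the same for the moment, N m; "gripper_width": opening from 0.0 (shut) to 1.0 (fully open).
Only numpy, scipy, OpenCV 4.12 (cv2) and the standard library are available. Lean on these libraries where they do the work, as an engineer would, in place of code of your own. Each camera call takes 0.05 s, during which the arm holds its last target.

## Working session

There is one attempt and no reset: what is moved stays moved. The work goes in short steps, Python scripts to look and compute and a tool call to move; the robot and the scene stay as the last step left them, time stands still between calls to the robot, and variables do not carry over. Pictures are saved under pics/ and viewed, and the job is handed in when it is done.

Besides the shell and the picture viewer there is one more tool, called after ">>>" as name(argument=value, ...), one argument or row to a line, values as JSON. jog_arm: Moves the arm, as the interface text tells. Its arguments: {"type":"object","properties":{"increments":{"type":"array","items":{"type":"object","properties":{"slide":{"type":"array","items":{"type":"number"}},"rotation":{"type":"array","items":{"type":"number"}}}}},"fingers":{"type":"number"}},"required":["increments"]}

```bash
mkdir -p pics
cat > h.py <<'E'
import numpy as np, cv2
from plant import state, optics, manip, silhouettes, place_of
def ray(f,uv):
    K=f["camera_matrix"];R=np.array(f["R"]);t=np.array(f["t"])
    d=R.T@np.linalg.solve(np.array(K),[uv[0],uv[1],1.0]); return -R.T@t,d
def at_z(f,uv,z):
    c,d=ray(f,uv); return c+d*(z-c[2])/d[2]
def proj(f,X):
    p=np.array(f["camera_matrix"])@(np.array(f["R"])@np.array(X)+np.array(f["t"])); return p[:2]/p[2]
E
python3 - <<'E'
from h import *
print(state()); print(manip.grip_depth)
for n in("scene","top","wrist"):
    f=optics.grab_frame(n); cv2.imwrite(f"pics/{n}0.png",f["frame"]); print(n,-np.array(f["R"]).T@f["t"])
    for th,z in (("glass",0),("lower_tray",0),("socket3",.08),("upper_tray",0),("lug3",0),("carry_bar",.108),("coaster",.005)):
        for r in place_of(th,n): print(n,th,np.round(r["score"],2),np.round(r["uv"],1),np.round(at_z(f,r["uv"],z),4))
E
```

```text
{'time': 0.0, 'joint_pos': array([-1.25100680e+00,  5.33591108e-02,  1.61433006e+00,  1.19373085e-05,
        1.47599064e+00, -1.19007592e-01]), 'joint_vel': array([-0.00153101,  0.00041634, -0.00061555, -0.00093637, -0.00019012,
       -0.00063326]), 'joint_efforts': array([ 7.92059072e-04, -3.93679941e+01, -3.70175457e+01, -2.35314377e-05,
        7.08013598e-03, -1.96632151e-06]), 'tool_pos': array([ 0.26532965, -0.56518234,  0.23004008]), 'tool_rot': array([-1.03891842e-03,  9.76028118e-01,  2.17641963e-01, -9.86785044e-05]), 'contact_force': array([ 0.26971616, -0.46392152,  0.15745135]), 'ft_torque': array([ 0.00259099, -0.01645734, -0.02671974]), 'gripper_width': 0.9996151211763953}
-0.0187
scene [1.56771387 0.28959938 0.86266961]
scene glass 0.8 [336.8 227.3] [0.5699 0.0171 0.    ]
scene glass 0.63 [305.4 212.7] [ 0.5256 -0.0991  0.    ]
scene glass 0.48 [334.  205.9] [ 0.4672 -0.0202 -0.    ]
scene glass 0.26 [423.4 216.4] [0.4477 0.2657 0.    ]
scene lower_tray 0.86 [407.2 229.5] [0.5245 0.2256 0.    ]
scene socket3 0.62 [428.6 236.6] [0.6359 0.2909 0.08  ]
scene socket3 0.
[... 430 characters left out ...]
 0.5 [351.4 225.2] [ 0.5321 -0.085   0.    ]
top glass 0.49 [329.2 249.2] [ 0.4615 -0.014   0.    ]
top lower_tray 0.78 [247.1 235.3] [0.5126 0.2342 0.    ]
top socket3 0.83 [224.8 191.7] [0.6325 0.2855 0.08  ]
top socket3 0.38 [169.2 251.9] [0.4636 0.4396 0.08  ]
top socket3 0.16 [236.6 254.7] [0.4488 0.2495 0.08  ]
top upper_tray 0.95 [409.  223.8] [ 0.5301 -0.262   0.    ]
top lug3 0.56 [377.5 191.6] [ 0.6347 -0.1719  0.    ]
top lug3 0.25 [411.6 222.3] [ 0.5345 -0.2703  0.    ]
top carry_bar 0.96 [410.  220.3] [ 0.525  -0.2417  0.108 ]
top coaster 0.68 [259.9 257.3] [0.4444 0.1948 0.005 ]
top coaster 0.33 [375.9 191. ] [ 0.6357 -0.1663  0.005 ]
wrist [ 0.32534807 -0.53726003  0.37346085]
```

View pics/top0.png

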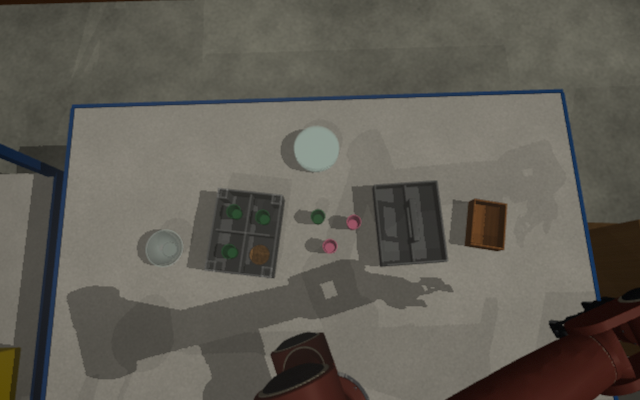

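View pics/scene0.png

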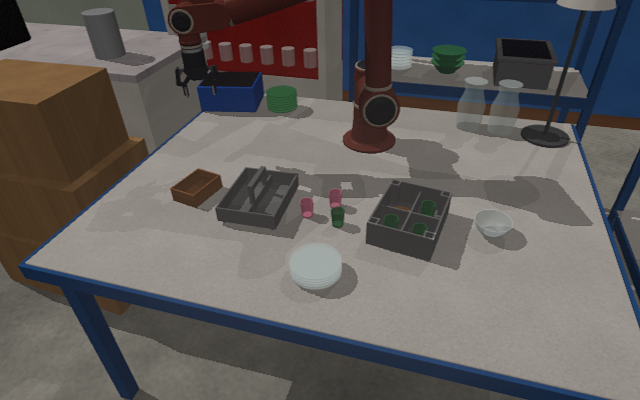

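View pics/wrist0.png

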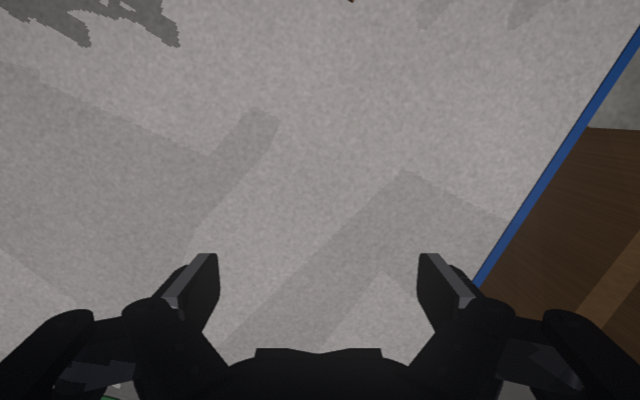

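Run:
```python
import cv2,numpy as np
a=cv2.imread("pics/top0.png"); b=cv2.imread("pics/scene0.png")
cv2.imwrite("pics/topc.png",cv2.resize(a[165:305,140:470],None,fx=2.4,fy=2.4,interpolation=2))
cv2.imwrite("pics/scenec.png",cv2.resize(b[150:290,190:520],None,fx=2.4,fy=2.4,interpolation=2))
```

```text
(no output)
```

View pics/topc.png

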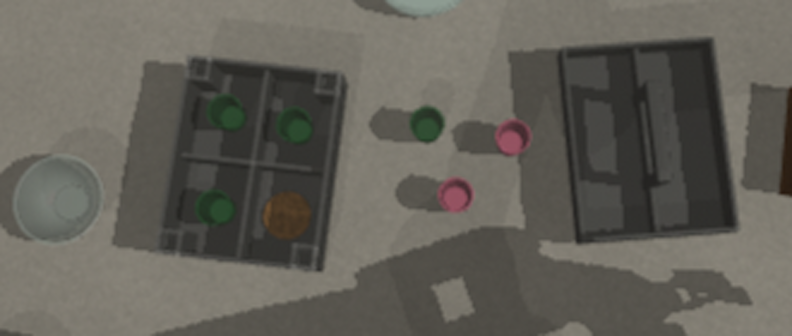

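View pics/scenec.png

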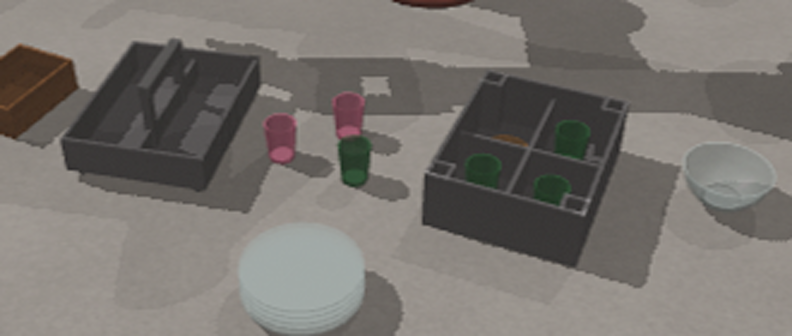

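The top view shows the green glass at (317,217). Possible confusions are the pink look-alikes at (352,223) and (330,246), and the packed green glasses at (235,212), (264,217) and (229,252) inside the tray. I choose the green one standing free between the trays. The lower tray is at left (247,235), with its free compartment and coaster at (260,256). The upper tray is at right (409,223). Next I fit the poses from the silhouettes.

```bash
cat >> h.py <<'E'
from scipy.optimize import minimize
def boxpts(x,y,yaw,hx,hy,zs):
    c,s=np.cos(yaw),np.sin(yaw)
    return [[x+c*a-s*b,y+s*a+c*b,z] for a in(-hx,hx) for b in(-hy,hy) for z in zs]
def cyl(x,y,r0,r1,h):
    t=np.linspace(0,2*np.pi,24)
    return [[x+r0*np.cos(k),y+r0*np.sin(k),0] for k in t]+[[x+r1*np.cos(k),y+r1*np.sin(k),h] for k in t]
def hullmask(f,P,S=4):
    p=np.array([proj(f,X) for X in P]); h=cv2.convexHull(((p+.5)*S-.5).astype(np.float32))
    m=np.zeros((400*S,640*S),np.uint8); cv2.fillPoly(m,[np.round(h*16).astype(np.int32)],255,shift=4)
    return cv2.resize(m,(640,400),interpolation=cv2.INTER_AREA)/255.
def fit(gen,obs,x0,steps):
    def cost(v):
        c=0
        for f,m in obs: c+=np.abs(hullmask(f,gen(*v))-m).sum()/m.sum()
        return c
    x0=np.array(x0,float); sim=np.vstack([x0]+[x0+np.eye(len(x0))[i]*steps[i] for i in range(len(x0))])
    r=minimize(cost,x0,method="Nelder-Mead",options=dict(initial_simplex=sim,xatol=2e-4,fatol=1e-4,maxiter=120))
    return r.x,r.fun
E
cat > fit1.py <<'E'
from h import *
F={n:optics.grab_frame(n) for n in("top","scene")}
def hull(m):
    p=np.argwhere(m)[:,::-1].astype(np.int32); o=np.zeros(m.shape,np.uint8); cv2.fillConvexPoly(o,cv2.convexHull(p),1); return o.astype(float)
def pick(th,n,c):
    best=None
    for r in silhouettes(th,n):
        b=r["bbox"]; d=np.hypot((b[0]+b[2])/2-c[0],(b[1]+b[3])/2-c[1])
        if d<15 and best is None: best=r; print(th,n,r["score"],b)
    return None if best is None else hull(best["mask"])
for th,gen,x0,st,cs in (("lower_tray",lambda x,y,a:boxpts(x,y,a,.12,.095,(0,.08)),(.515,.232,-.08),(.01,.01,.05),dict(top=(247,235),scene=(410,218))),
  ("glass",lambda x,y:cyl(x,y,.019,.022,.055),(.56,.018),(.01,.01),dict(top=(317,217),scene=(337,216)))):
    M={n:pick(th,n,cs[n]) for n in cs}
    for sel in (("top",),("scene",),("top","scene")):
        o=[(F[n],M[n]) for n in sel if M[n] is not None]
        if o: print(th,sel,fit(gen,o,x0,st))
# upper: body box only from top/scene masks w/ bar: use hull incl. bar
def up(x,y,a): return boxpts(x,y,a,.12,.095,(.014,.064))+boxpts(x,y,a,.06,.009,(.108-.01,.118))+boxpts(x,y,a,.109,.084,(0,))
M={n:pick("upper_tray",n,c) for n,c in dict(top=(409,223),scene=(259,195)).items()}
for sel in (("top",),("scene",),("top","scene")):
    o=[(F[n],M[n]) for n in sel if M[n] is not None]
    if o: print("upper",sel,fit(up,o,(.528,-.256,.05),(.01,.01,.05)))
E
python3 fit1.py
```

```text
lower_tray top 0.98 [205.1, 187.9, 283.6, 277.2]
lower_tray scene 0.77 [364.5, 179.4, 450.7, 263.8]
lower_tray ('top',) (array([ 0.51518181,  0.22902107, -0.14414949]), np.float64(0.0163595221391093))
lower_tray ('scene',) (array([ 0.51560877,  0.22868215, -0.15754133]), np.float64(0.038475954913793436))
lower_tray ('top', 'scene') (array([ 0.51495869,  0.22933098, -0.1473384 ]), np.float64(0.053946079937359365))
glass top 0.64 [310.9, 208.5, 328.1, 222.9]
glass scene 0.74 [328.9, 208.2, 343.0, 226.8]
glass ('top',) (array([0.55767622, 0.01560816]), np.float64(0.18598402323892518))
glass ('scene',) (array([0.54864025, 0.01487808]), np.float64(0.222758797842281))
glass ('top', 'scene') (array([0.55770034, 0.01643573]), np.float64(0.43704581083066685))
upper_tray top 0.97 [374.1, 178.0, 448.2, 264.0]
upper_tray scene 0.63 [216.0, 165.4, 297.4, 228.5]
upper ('top',) (array([ 0.52828626, -0.25338127,  0.02471989]), np.float64(0.034315092843273984))
upper ('scene',) (array([ 0.52402389, -0.25459051,  0.02597761]), np.float64(0.02453033569448722))
upper ('top', 'scene') (array([ 0.5259035 , -0.25397676,  0.03196372]), np.float64(0.0660315497751599))
```

>>> jog_arm(
  increments=[
    {"slide": [0,0,0],"rotation": [0,0,-7.04]},
    {"slide": [0,0,0],"rotation": [0,0,-7.04]},
    {"slide": [0,0,0],"rotation": [0,0,-7.04]},
    {"slide": [0,0,0],"rotation": [0,0,-7.04]},
    {"slide": [0,0,0],"rotation": [0,0,-7.04]},
    {"slide": [0,0,0],"rotation": [0,0,-7.04]},
    {"slide": [0,0,0],"rotation": [0,0,-7.04]},
    {"slide": [0,0,0],"rotation": [0,0,-7.04]},
  ],
)

```text
time: 2.27
tool_pos: [0.2655, -0.5658, 0.2313]
tool_rot: [0.0, 0.756, 0.655, -0.0]
contact_force: [0.6, -0.7, 0.4]
gripper_width: 1.004
```

>>> jog_arm(
  increments=[
    {"slide": [20,7,0],"rotation": [0,0,0]},
    {"slide": [38,14,0],"rotation": [0,0,0]},
    {"slide": [38,14,0],"rotation": [0,0,0]},
    {"slide": [38,14,0],"rotation": [0,0,0]},
    {"slide": [38,14,0],"rotation": [0,0,0]},
    {"slide": [38,14,0],"rotation": [0,0,0]},
    {"slide": [38,14,0],"rotation": [0,0,0]},
    {"slide": [38,14,0],"rotation": [0,0,0]},
    {"slide": [38,14,0],"rotation": [0,0,0]},
    {"slide": [38,14,0],"rotation": [0,0,0]},
    {"slide": [38,14,0],"rotation": [0,0,0]},
    {"slide": [38,14,0],"rotation": [0,0,0]},
    {"slide": [38,14,0],"rotation": [0,0,0]},
    {"slide": [38,14,0],"rotation": [0,0,0]},
    {"slide": [38,14,0],"rotation": [0,0,0]},
    {"slide": [6,0,0],"rotation": [0,0,0]},
    {"slide": [0,0,0],"rotation": [0,0,0]},
  ],
)

```text
time: 3.68
tool_pos: [0.5496, -0.0419, 0.2312]
tool_rot: [-0.0, 0.756, 0.654, -0.0]
contact_force: [0.3, -0.5, 0.1]
gripper_width: 1.002
```

```bash
cat > look.py <<'E'
from h import *
import sys
tag=sys.argv[1]; things=sys.argv[2:]
s=state(); q=s["tool_rot"]; w,x,y,z=q
from scipy.spatial.transform import Rotation as Ro
Rm=Ro.from_quat([x,y,z,w]).as_matrix()
print("t",round(s["time"],2),"tcp",np.round(s["tool_pos"],4),"yaw",round(np.degrees(np.arctan2(Rm[1,0],Rm[0,0])),2),"zax",np.round(Rm[:,2],4),"q",np.round(s["joint_pos"],2),"F",np.round(s["contact_force"],1),"g",round(s["gripper_width"],3))
f=optics.grab_frame("wrist"); cv2.imwrite(f"pics/{tag}.png",f["frame"])
Z=dict(glass=0,socket3=.08,lug3=0,carry_bar=.108,coaster=.005,lower_tray=0,upper_tray=0)
for th in things:
    for r in place_of(th,"wrist")[:5]: print(th,round(r["score"],2),np.round(r["uv"],1),np.round(at_z(f,r["uv"],Z[th]),4))
E
python3 look.py w1 glass socket3 coaster
```

```text
t 3.68 tcp [ 0.5496 -0.0419  0.2312] yaw 81.71 zax [-3.e-04  2.e-04 -1.e+00] q [-0.21 -0.12  1.78  0.    1.48 -0.07] F [ 0.3 -0.5  0.1] g 1.002
glass 0.9 [238.5 161.5] [ 0.4618 -0.016   0.    ]
glass 0.85 [316.1 117.4] [0.5559 0.0192 0.    ]
glass 0.59 [310.3 213.4] [ 0.533  -0.0886  0.    ]
```

View pics/w1.png

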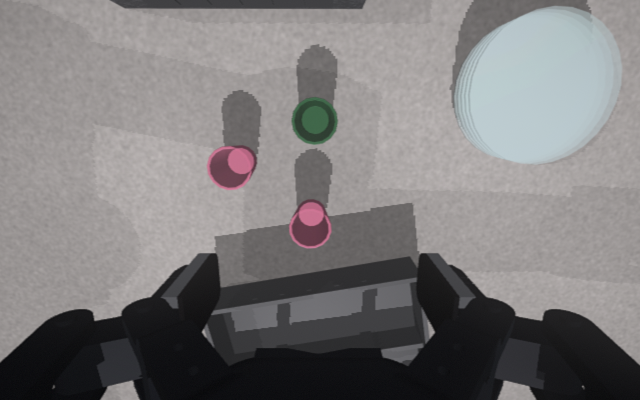

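The close view shows the green glass at (315,120), with the pink look-alikes at (230,167) and (310,228) and the upper tray at the bottom. The measured position (0.556, 0.019) agrees with the top view. I reach for the green glass.

>>> jog_arm(
  increments=[
    {"slide": [30,-1.2,0],"rotation": [0,0,0]},
    {"slide": [30.7,-1.2,0],"rotation": [0,0,0]},
    {"slide": [0,0,30],"rotation": [0,0,0]},
    {"slide": [0,0,30],"rotation": [0,0,0]},
    {"slide": [0,0,30],"rotation": [0,0,0]},
    {"slide": [0,0,30],"rotation": [0,0,0]},
    {"slide": [0,0,20],"rotation": [0,0,0]},
    {"slide": [0,0,0],"rotation": [0,0,0]},
  ],
)

```text
time: 4.55
tool_pos: [0.5515, 0.0151, 0.0857]
tool_rot: [-0.004, 0.759, 0.652, -0.004]
contact_force: [-0.3, -0.6, -0.7]
gripper_width: 1.0
```

```bash
python3 look.py w2 glass
```

```text
t 4.55 tcp [0.5515 0.0151 0.0857] yaw 81.32 zax [-1.010e-02  8.000e-04 -9.999e-01] q [-0.11  0.02  1.9  -0.    1.23  0.04] F [-0.3 -0.6 -0.7] g 1.0
glass 0.91 [315.8 329.8] [ 0.5331 -0.0844  0.    ]
glass 0.75 [324.3 204.1] [0.5551 0.0178 0.    ]
glass 0.66 [210.3 262.2] [ 0.4633 -0.0144  0.    ]
```

View pics/w2.png

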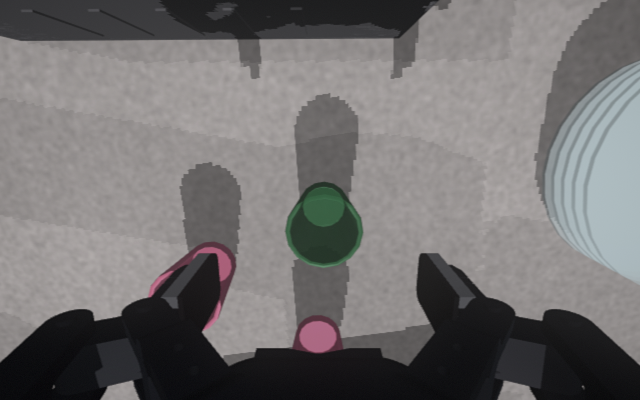

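>>> jog_arm(
  increments=[
    {"slide": [0,0,0],"rotation": [0,0,0]},
    {"slide": [0,0,0],"rotation": [0,0,0]},
  ],
)

```text
time: 4.82
tool_pos: [0.5575, 0.0156, 0.094]
tool_rot: [0.002, 0.758, 0.652, 0.001]
contact_force: [0.9, 1.0, 1.1]
gripper_width: 1.0
```

```bash
python3 look.py w3 glass
```

```text
t 4.82 tcp [0.5575 0.0156 0.094 ] yaw 81.41 zax [ 4.4e-03 -5.0e-04 -1.0e+00] q [-0.11  0.02  1.89 -0.    1.23  0.04] F [0.9 1.  1.1] g 1.0
glass 0.9 [208. 260.] [ 0.4663 -0.0151  0.    ]
glass 0.89 [311.4 327.2] [ 0.5364 -0.087   0.    ]
glass 0.6 [313.  201.7] [0.5542 0.019  0.    ]
```

>>> jog_arm(
  increments=[
    {"slide": [3,0,5],"rotation": [0,0,0]},
    {"slide": [0,0,12],"rotation": [0,0,0]},
    {"slide": [0,0,15],"rotation": [0,0,0]},
    {"slide": [0,0,15],"rotation": [0,0,0]},
    {"slide": [0,0,14],"rotation": [0,0,0]},
    {"slide": [0,0,8],"rotation": [0,0,0]},
    {"slide": [0,0,4],"rotation": [0,0,0]},
    {"slide": [0,0,0],"rotation": [0,0,0]},
    {"slide": [0,0,0],"rotation": [0,0,0]},
    {"slide": [0,0,0],"rotation": [0,0,0]},
  ],
)

```text
time: 5.75
tool_pos: [0.557, 0.0192, 0.0192]
tool_rot: [0.001, 0.758, 0.653, 0.001]
contact_force: [0.2, -0.9, 0.2]
gripper_width: 1.006
```

```bash
python3 look.py w4 glass
```

```text
t 5.75 tcp [0.557  0.0192 0.0192] yaw 81.46 zax [ 1.6e-03 -1.0e-04 -1.0e+00] q [-0.1   0.12  1.92  0.    1.1   0.05] F [ 0.2 -0.9  0.2] g 1.006
glass 0.82 [314.7 246.6] [0.5546 0.0182 0.    ]
```

View pics/w4.png

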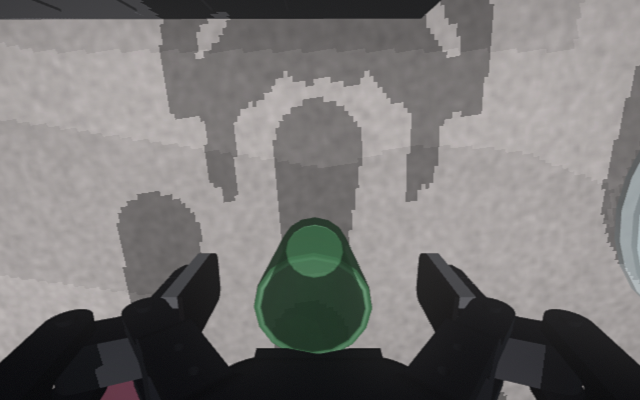

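The glass stands centred between the pads, rim at about (313,303). I close on it.

>>> jog_arm(
  increments=[
    {"slide": [0,0,0]},
    {"slide": [0,0,0]},
    {"slide": [0,0,0]},
    {"slide": [0,0,0]},
    {"slide": [0,0,0]},
    {"slide": [0,0,0]},
    {"slide": [0,0,0]},
    {"slide": [0,0,0]},
  ],
  fingers=0,
)

```text
invalid input
```

```bash
python3 look.py w5
```

```text
t 5.85 tcp [0.557  0.0192 0.0193] yaw 81.46 zax [ 1.9e-03 -2.0e-04 -1.0e+00] q [-0.1   0.12  1.92  0.    1.1   0.05] F [ 0.6 -0.4  0.9] g 1.0
```

View pics/w5.png

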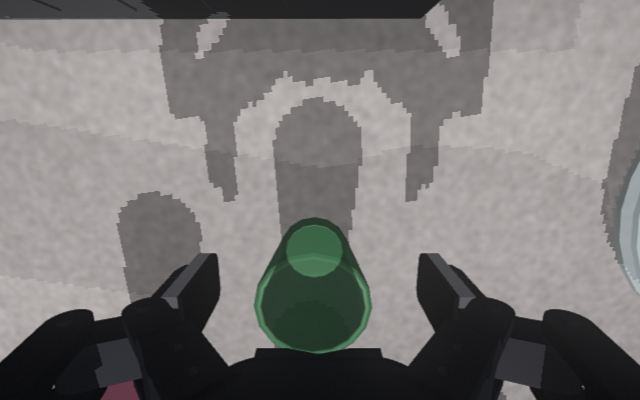

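The call was refused because the rows lacked a rotation. The picture is unchanged, with the glass still between the open pads at (313,303).

>>> jog_arm(
  increments=[
    {"slide": [0,0,0],"rotation": [0,0,0]},
    {"slide": [0,0,0],"rotation": [0,0,0]},
    {"slide": [0,0,0],"rotation": [0,0,0]},
    {"slide": [0,0,0],"rotation": [0,0,0]},
    {"slide": [0,0,0],"rotation": [0,0,0]},
    {"slide": [0,0,0],"rotation": [0,0,0]},
    {"slide": [0,0,0],"rotation": [0,0,0]},
    {"slide": [0,0,0],"rotation": [0,0,0]},
  ],
  fingers=0,
)

```text
time: 6.57
tool_pos: [0.5564, 0.0193, 0.0188]
tool_rot: [0.0, 0.758, 0.653, 0.0]
contact_force: [-2.4, 1.7, 5.3]
gripper_width: 0.486
```

```bash
python3 look.py w6
```

```text
t 6.57 tcp [0.5564 0.0193 0.0188] yaw 81.46 zax [ 1.e-04  0.e+00 -1.e+00] q [-0.1   0.12  1.92  0.    1.1   0.05] F [-2.4  1.7  5.3] g 0.486
```

View pics/w6.png

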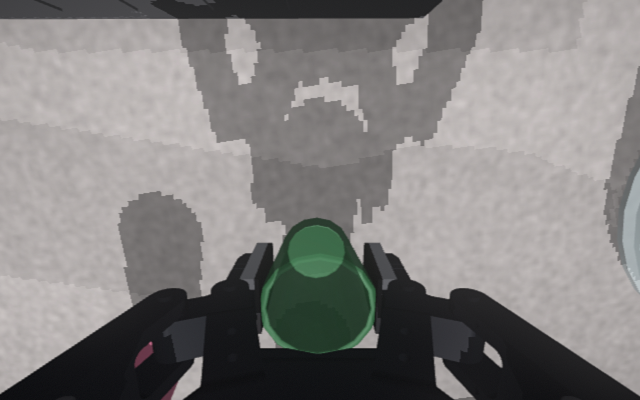

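The fingers have closed on the glass, opening 0.486 ≈ 41 mm, which fits the glass. I lift it and move to where the wrist camera sees the compartment tray.

>>> jog_arm(
  increments=[
    {"slide": [0,0,-10],"rotation": [0,0,0]},
    {"slide": [0,0,-20],"rotation": [0,0,0]},
    {"slide": [0,0,-25],"rotation": [0,0,0]},
    {"slide": [0,0,-25],"rotation": [0,0,0]},
    {"slide": [0,0,-25],"rotation": [0,0,0]},
    {"slide": [0,0,-25],"rotation": [0,0,0]},
    {"slide": [0,0,-25],"rotation": [0,0,0]},
    {"slide": [0,0,-25],"rotation": [0,0,0]},
    {"slide": [0,0,-20],"rotation": [0,0,0]},
    {"slide": [0,0,-10],"rotation": [0,0,0]},
    {"slide": [10,-10,0],"rotation": [0,0,0]},
    {"slide": [20,-20,0],"rotation": [0,0,0]},
    {"slide": [20,-20,0],"rotation": [0,0,0]},
    {"slide": [15,-15,0],"rotation": [0,0,0]},
    {"slide": [10,-6,0],"rotation": [0,0,0]},
    {"slide": [0,0,0],"rotation": [0,0,0]},
    {"slide": [0,0,0],"rotation": [0,0,0]},
    {"slide": [0,0,0],"rotation": [0,0,0]},
  ],
)

```text
time: 8.12
tool_pos: [0.4973, 0.1036, 0.2277]
tool_rot: [-0.0, 0.758, 0.652, -0.0]
contact_force: [-0.5, -0.2, 0.2]
gripper_width: 0.488
```

```bash
python3 look.py w7 socket3 coaster glass lower_tray
```

```text
t 8.12 tcp [0.4973 0.1036 0.2277] yaw 81.45 zax [-7.e-04 -5.e-04 -1.e+00] q [ 0.06 -0.23  1.88 -0.    1.49  0.21] F [-0.5 -0.2  0.2] g 0.488
glass 0.76 [315.9 247.2] [0.4807 0.0147 0.    ]
```

View pics/w7.png

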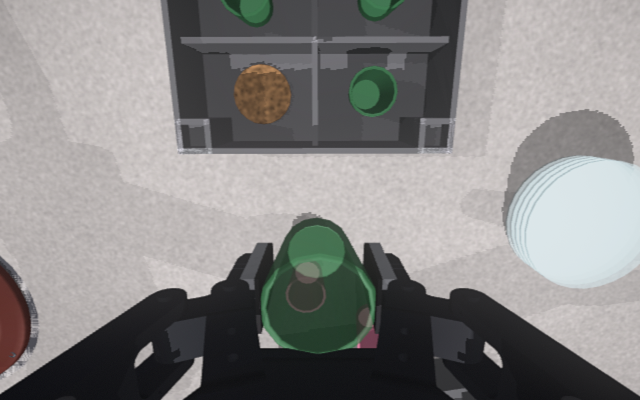

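The wrist view shows the coaster at (263,94) in the free compartment, the near sockets at about (194,137) and (436,136), and the held glass at (316,300). I compute the positions.

Run:
```python
from h import *
f=optics.grab_frame("wrist")
im=f["frame"]
hsv=cv2.cvtColor(im,cv2.COLOR_BGR2HSV); m=cv2.inRange(hsv,(5,90,40),(25,255,255)); m[200:]=0; m[:,:200]=0
n,l,s,c=cv2.connectedComponentsWithStats(m); i=1+np.argmax(s[1:,4]); print(c[i],s[i]); print("coaster",at_z(f,(s[i][0]+s[i][2]/2-.5,s[i][1]+s[i][3]/2-.5),.009))
for uv in ((194,137),(436,136)): print(at_z(f,uv,.08))
cv2.imwrite("pics/w7c.png",cv2.resize(im[0:160,150:480],None,fx=2.4,fy=2.4,interpolation=2))
for X in (.515,.229,-.148),:
    x,y,a=X
    for lx,ly,z in ((-.056,-.043,.009),(-.105,-.08,.08),(.105,-.08,.08)):
        p=[x+np.cos(a)*lx-np.sin(a)*ly,y+np.sin(a)*lx+np.cos(a)*ly,z]; print(np.round(p,4),proj(f,p))
# held glass relative to TCP
```

```text
[261.58546845  93.56405354] [ 234   64   57   60 2615]
coaster [0.4522133  0.19674778 0.009     ]
[0.39790794 0.16508209 0.08      ]
[0.60481002 0.1345894  0.08      ]
[0.4533 0.1947 0.009 ] [263.37340993  95.35580192]
[0.3994 0.1654 0.08  ] [195.54729183 136.42469409]
[0.6071 0.1344 0.08  ] [438.61993977 135.83451094]
```

View pics/w7c.png

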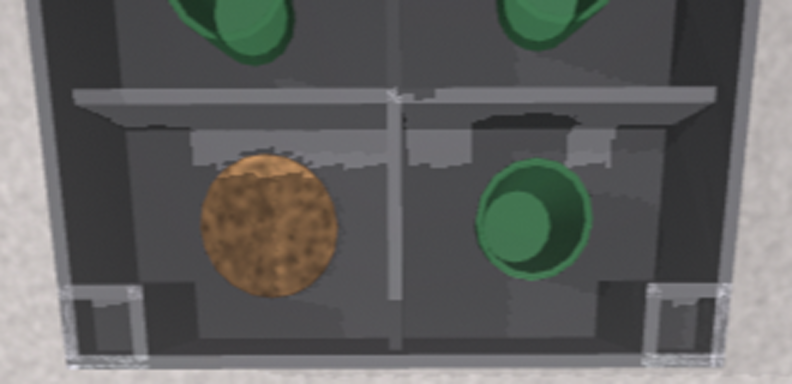

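>>> jog_arm(
  increments=[
    {"slide": [10,-7,0],"rotation": [0,0,0]},
    {"slide": [20,-14,0],"rotation": [0,0,0]},
    {"slide": [25,-17,0],"rotation": [0,0,0]},
    {"slide": [20,-14,0],"rotation": [0,0,0]},
    {"slide": [10,-6,0],"rotation": [0,0,0]},
    {"slide": [0,0,10],"rotation": [0,0,0]},
    {"slide": [0,0,20],"rotation": [0,0,0]},
    {"slide": [0,0,20],"rotation": [0,0,0]},
    {"slide": [0,0,20],"rotation": [0,0,0]},
    {"slide": [0,0,15],"rotation": [0,0,0]},
    {"slide": [0,0,10],"rotation": [0,0,0]},
    {"slide": [0,0,0],"rotation": [0,0,0]},
    {"slide": [0,0,0],"rotation": [0,0,0]},
    {"slide": [0,0,0],"rotation": [0,0,0]},
  ],
)

```text
time: 9.58
tool_pos: [0.4533, 0.1966, 0.1343]
tool_rot: [0.0, 0.758, 0.652, 0.001]
contact_force: [0.2, 0.0, 0.0]
gripper_width: 0.484
```

```bash
python3 look.py w8
python3 - <<'E'
from h import *
f=optics.grab_frame("scene"); cv2.imwrite("pics/s8.png",cv2.resize(f["frame"][130:290,330:530],None,fx=3,fy=3,interpolation=2))
E
```

```text
t 9.58 tcp [0.4533 0.1966 0.1343] yaw 81.44 zax [ 1.7e-03  3.0e-04 -1.0e+00] q [ 0.26 -0.19  2.01 -0.    1.32  0.41] F [0.2 0.  0. ] g 0.484
```

View pics/w8.png

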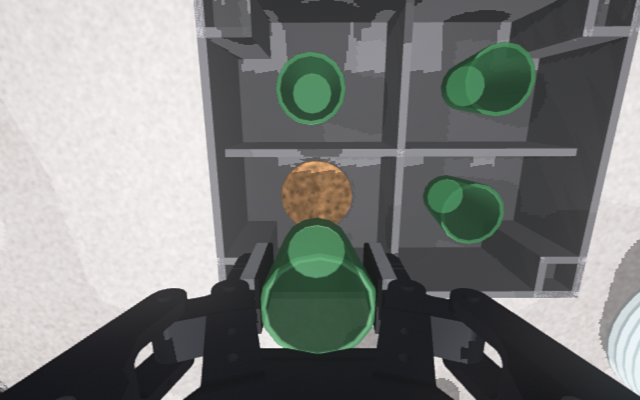

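View pics/s8.png

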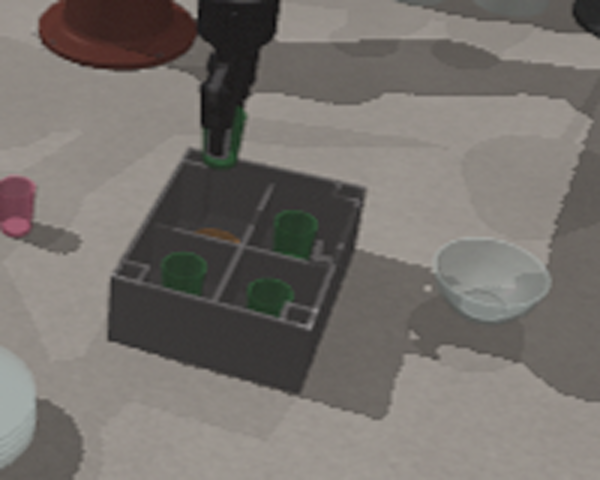

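The wrist view shows the held glass at (318,300) lined up over the coaster at (317,195). The scene crop shows it above the rear compartment. I lower it.

>>> jog_arm(
  increments=[
    {"slide": [0,0,10],"rotation": [0,0,0]},
    {"slide": [0,0,15],"rotation": [0,0,0]},
    {"slide": [0,0,20],"rotation": [0,0,0]},
    {"slide": [0,0,20],"rotation": [0,0,0]},
    {"slide": [0,0,15],"rotation": [0,0,0]},
    {"slide": [0,0,10],"rotation": [0,0,0]},
    {"slide": [0,0,6],"rotation": [0,0,0]},
    {"slide": [0,0,4],"rotation": [0,0,0]},
    {"slide": [0,0,2],"rotation": [0,0,0]},
    {"slide": [0,0,2],"rotation": [0,0,0]},
    {"slide": [0,0,0],"rotation": [0,0,0]},
    {"slide": [0,0,0],"rotation": [0,0,0]},
    {"slide": [0,0,0],"rotation": [0,0,0]},
  ],
)

```text
time: 10.77
tool_pos: [0.4529, 0.1968, 0.03]
tool_rot: [0.0, 0.758, 0.653, 0.001]
contact_force: [0.0, 0.1, -1.2]
gripper_width: 0.486
```

>>> jog_arm(
  increments=[
    {"slide": [0,0,1],"rotation": [0,0,0]},
    {"slide": [0,0,1],"rotation": [0,0,0]},
    {"slide": [0,0,0],"rotation": [0,0,0]},
    {"slide": [0,0,0],"rotation": [0,0,0]},
  ],
)

```text
time: 11.1
tool_pos: [0.4528, 0.1968, 0.0278]
tool_rot: [0.0, 0.758, 0.652, 0.0]
contact_force: [-1.7, -0.0, 2.9]
gripper_width: 0.486
```

Contact has begun (2.9 N, at the expected height of 0.0278). I release by opening only part way.

>>> jog_arm(
  increments=[
    {"slide": [0,0,0],"rotation": [0,0,0]},
    {"slide": [0,0,0],"rotation": [0,0,0]},
    {"slide": [0,0,0],"rotation": [0,0,0]},
    {"slide": [0,0,0],"rotation": [0,0,0]},
    {"slide": [0,0,0],"rotation": [0,0,0]},
  ],
  fingers=0.66,
)

```text
time: 11.52
tool_pos: [0.4524, 0.1966, 0.0272]
tool_rot: [0.0, 0.758, 0.652, 0.0]
contact_force: [-0.2, 0.5, 0.3]
gripper_width: 0.66
```

```bash
python3 look.py w9
```

```text
t 11.52 tcp [0.4524 0.1966 0.0272] yaw 81.46 zax [ 1.e-04  0.e+00 -1.e+00] q [ 0.26 -0.04  2.07 -0.    1.11  0.41] F [-0.2  0.5  0.3] g 0.66
```

View pics/w9.png

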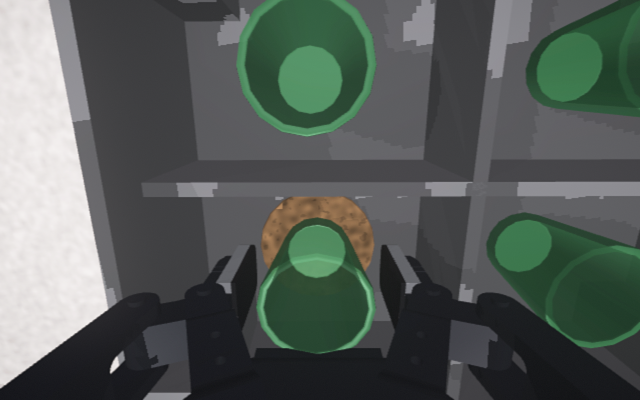

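The glass stands upright on the coaster, foot at (317,250) within the cork disc, and the pads are clear of it. I retreat straight up, then back to a view of the whole tray.

>>> jog_arm(
  increments=[
    {"slide": [0,0,-5],"rotation": [0,0,0]},
    {"slide": [0,0,-10],"rotation": [0,0,0]},
    {"slide": [0,0,-20],"rotation": [0,0,0]},
    {"slide": [0,0,-30],"rotation": [0,0,0]},
    {"slide": [0,0,-30],"rotation": [0,0,0]},
    {"slide": [0,0,-30],"rotation": [0,0,0]},
    {"slide": [0,0,-30],"rotation": [0,0,0]},
    {"slide": [-15,10,-30],"rotation": [0,0,0]},
    {"slide": [-15,10,-30],"rotation": [0,0,0]},
    {"slide": [-20,13,-25],"rotation": [0,0,0]},
    {"slide": [-20,13,-20],"rotation": [0,0,0]},
    {"slide": [-15,10,-10],"rotation": [0,0,0]},
    {"slide": [0,0,0],"rotation": [0,0,0]},
    {"slide": [0,0,0],"rotation": [0,0,0]},
    {"slide": [0,0,0],"rotation": [0,0,0]},
    {"slide": [0,0,0],"rotation": [0,0,0]},
  ],
)

```text
time: 12.9
tool_pos: [0.4942, 0.105, 0.296]
tool_rot: [-0.001, 0.757, 0.653, -0.001]
contact_force: [-1.6, 0.3, 0.1]
gripper_width: 0.658
```

```bash
python3 look.py w10 socket3 coaster glass
```

```text
t 12.9 tcp [0.4942 0.105  0.296 ] yaw 81.53 zax [-2.3e-03  2.0e-04 -1.0e+00] q [ 0.06 -0.27  1.8   0.    1.61  0.21] F [-1.6  0.3  0.1] g 0.658
coaster 0.79 [275.3  97. ] [0.4528 0.1973 0.005 ]
glass 0.95 [363.7 286.1] [ 0.5331 -0.0838  0.    ]
glass 0.93 [311.  250.4] [ 0.4648 -0.0161  0.    ]
glass 0.77 [274.8  97.7] [0.4514 0.1968 0.    ]
```

View pics/w10.png

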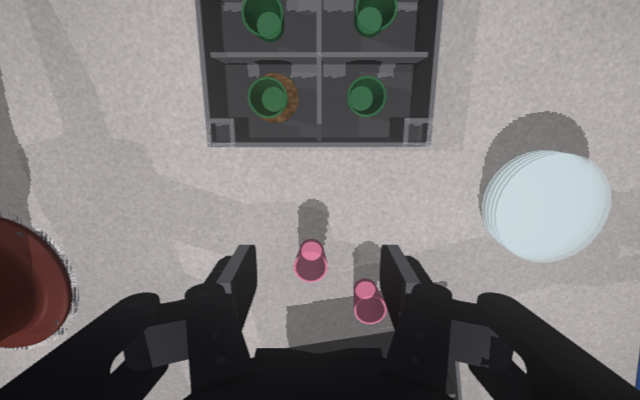

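The glass stands on the coaster at (275,97). The tray's far half is out of view, so I move on 80 mm to see all four sockets.

>>> jog_arm(
  increments=[
    {"slide": [15,0,0],"rotation": [0,0,0]},
    {"slide": [25,0,0],"rotation": [0,0,0]},
    {"slide": [25,0,0],"rotation": [0,0,0]},
    {"slide": [15,0,0],"rotation": [0,0,0]},
    {"slide": [0,0,0],"rotation": [0,0,0]},
    {"slide": [0,0,0],"rotation": [0,0,0]},
    {"slide": [0,0,0],"rotation": [0,0,0]},
    {"slide": [0,0,0],"rotation": [0,0,0]},
    {"slide": [0,0,0],"rotation": [0,0,0]},
  ],
)

```text
time: 13.85
tool_pos: [0.507, 0.1826, 0.2973]
tool_rot: [0.0, 0.758, 0.652, -0.0]
contact_force: [-0.4, -0.5, 0.7]
gripper_width: 0.659
```

```bash
python3 look.py w11 socket3 coaster glass
python3 - <<'E'
import cv2
a=cv2.imread("pics/w11.png"); cv2.imwrite("pics/w11c.png",cv2.resize(a[20:260,180:460],None,fx=2.5,fy=2.5,interpolation=2))
E
```

```text
t 13.85 tcp [0.507  0.1826 0.2973] yaw 81.4 zax [ 1.e-04 -2.e-04 -1.e+00] q [ 0.21 -0.18  1.73 -0.    1.6   0.36] F [-0.4 -0.5  0.7] g 0.659
socket3 0.6 [416.9  50.4] [0.6235 0.293  0.08  ]
coaster 0.92 [277.1 158.5] [0.4546 0.1987 0.005 ]
glass 0.97 [272.1 158.7] [0.4472 0.1988 0.    ]
glass 0.85 [359.9 331.5] [ 0.5317 -0.084   0.    ]
glass 0.62 [308.9 298.2] [ 0.4629 -0.015   0.    ]
```

View pics/w11c.png

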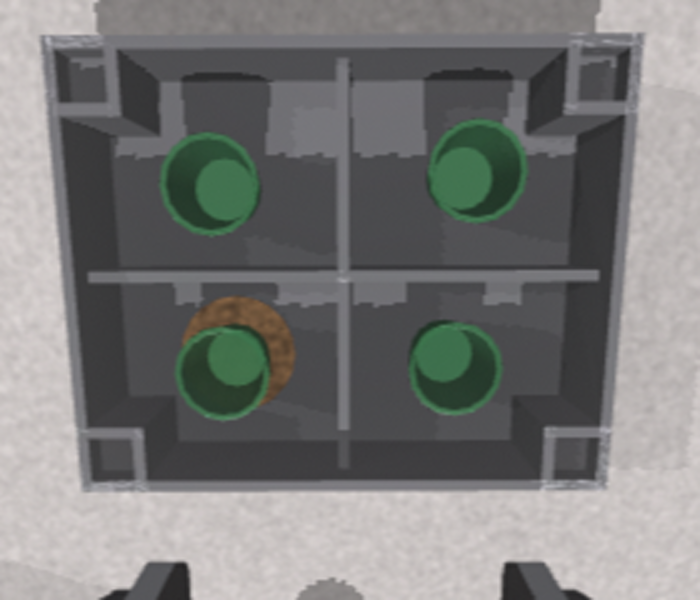

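```bash
cat >> h.py <<'E'
def rigid(P,L):
    # 2D rigid fit P ~ R L + t
    P=np.array(P);L=np.array(L); pc,lc=P.mean(0),L.mean(0); a=np.arctan2(*(lambda A:(A[0],A[1]))((np.sum((L-lc)[:,0]*(P-pc)[:,1]-(L-lc)[:,1]*(P-pc)[:,0]),np.sum((L-lc)*(P-pc)))))
    R=np.array([[np.cos(a),-np.sin(a)],[np.sin(a),np.cos(a)]]); t=pc-R@lc; return t,a,P-(L@R.T+t)
E
python3 - <<'E'
from h import *
f=optics.grab_frame("wrist")
cr=[(42,36),(643,33),(84,490),(606,488)]; L=[(-.12,.095),(.12,.095),(-.12,-.095),(.12,-.095)]
P=[at_z(f,((u+.5)/2.5-.5+180,(v+.5)/2.5-.5+20),.08)[:2] for u,v in cr]
print(np.round(P,4)); t,a,r=rigid(P,L); print("outer",t,a,np.degrees(a)); print(np.round(r*1000,1))
# sockets
cr=[(86,75),(603,73),(112,459),(577,459)]; L=[(-.105,.08),(.105,.08),(-.105,-.08),(.105,-.08)]
P=[at_z(f,((u+.5)/2.5-.5+180,(v+.5)/2.5-.5+20),.08)[:2] for u,v in cr]
t,a,r=rigid(P,L); print("sock",t,a); print(np.round(r*1000,1))
F={n:optics.grab_frame(n) for n in("top","scene")}
print(place_of("lower_tray","top")[0])
E
```

```text
[[0.4088 0.3408]
 [0.6443 0.3063]
 [0.3815 0.1543]
 [0.6171 0.1196]]
outer [0.5129391  0.23027257] -0.14541574655003073 -8.331708552060823
[[ 0.8 -0.8]
 [-1.1 -0.5]
 [ 1.1  0.6]
 [-0.8  0.7]]
sock [0.51323084 0.23013062] -0.14896255480668205
[[ 1.5 -0.5]
 [-1.3  0.5]
 [-0.1  0.1]
 [-0.1 -0.1]]Traceback (most recent call last):
  File "<stdin>", line 11, in <module>
IndexError: list index out of range
```

The lower tray is at (0.513, 0.230), yaw −8.4°. Outer corners and sockets agree within 1.5 mm, and it has not moved. Next is the upper tray: I turn the tool so the jaws close across the bar, and hover there.

>>> jog_arm(
  increments=[
    {"slide": [0,0,0],"rotation": [0,0,4]},
    {"slide": [0,0,0],"rotation": [0,0,6.6]},
    {"slide": [0,0,0],"rotation": [0,0,6.6]},
    {"slide": [0,0,0],"rotation": [0,0,6.6]},
    {"slide": [0,0,0],"rotation": [0,0,6.6]},
    {"slide": [0,0,0],"rotation": [0,0,6.6]},
    {"slide": [0,0,0],"rotation": [0,0,6.6]},
    {"slide": [0,0,0],"rotation": [0,0,6.6]},
    {"slide": [0,0,0],"rotation": [0,0,6.6]},
    {"slide": [0,0,0],"rotation": [0,0,6.6]},
    {"slide": [0,0,0],"rotation": [0,0,6.6]},
    {"slide": [0,0,0],"rotation": [0,0,6.6]},
    {"slide": [0,0,0],"rotation": [0,0,3]},
  ],
)

```text
time: 15.33
tool_pos: [0.507, 0.1834, 0.2973]
tool_rot: [0.0, 1.0, 0.014, -0.0]
contact_force: [0.7, 0.5, 0.7]
gripper_width: 0.658
```

>>> jog_arm(
  increments=[
    {"slide": [0,10,0],"rotation": [0,0,0]},
    {"slide": [-3,25,0],"rotation": [0,0,0]},
    {"slide": [-4,35,0],"rotation": [0,0,0]},
    {"slide": [-4,35,0],"rotation": [0,0,0]},
    {"slide": [-4,35,0],"rotation": [0,0,0]},
    {"slide": [-4,35,0],"rotation": [0,0,0]},
    {"slide": [-4,35,0],"rotation": [0,0,0]},
    {"slide": [-4,35,0],"rotation": [0,0,0]},
    {"slide": [-4,35,0],"rotation": [0,0,0]},
    {"slide": [-4,35,0],"rotation": [0,0,0]},
    {"slide": [-4,35,0],"rotation": [0,0,0]},
    {"slide": [-4,35,0],"rotation": [0,0,0]},
    {"slide": [0,30,0],"rotation": [0,0,0]},
    {"slide": [0,15,0],"rotation": [0,0,0]},
    {"slide": [0,8,0],"rotation": [0,0,0]},
    {"slide": [0,0,0],"rotation": [0,0,0]},
    {"slide": [0,0,0],"rotation": [0,0,0]},
    {"slide": [0,0,0],"rotation": [0,0,0]},
    {"slide": [0,0,0],"rotation": [0,0,0]},
    {"slide": [0,0,0],"rotation": [0,0,0]},
  ],
)

```text
time: 17.0
tool_pos: [0.4785, -0.2547, 0.2975]
tool_rot: [0.0, 1.0, 0.017, 0.0]
contact_force: [0.1, -0.4, -1.0]
gripper_width: 0.663
```

```bash
python3 look.py w12 carry_bar upper_tray
```

```text
t 17.0 tcp [ 0.4785 -0.2547  0.2975] yaw 1.97 zax [ 3.e-04 -1.e-04 -1.e+00] q [-0.63 -0.18  1.72  0.    1.6   0.91] F [ 0.1 -0.4 -1. ] g 0.663
carry_bar 0.57 [316.4 129.2] [ 0.5286 -0.2512  0.108 ]
upper_tray 0.6 [311.4 128.8] [ 0.5237 -0.2444  0.    ]
```

View pics/w12.png

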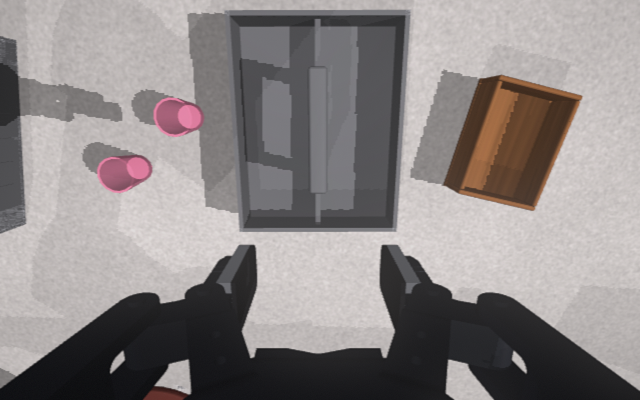

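The picture shows the upper tray at (225–410, 10–232), its bar at (318, 68–193), and the wooden box well to the right. I measure from the rim corners and the bar ends.

Run:
```python
from h import *
f=optics.grab_frame("wrist"); im=f["frame"]
cv2.imwrite("pics/w12c.png",cv2.resize(im[0:240,210:420],None,fx=2.5,fy=2.5,interpolation=2))
```

```text
(no output)
```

View pics/w12c.png

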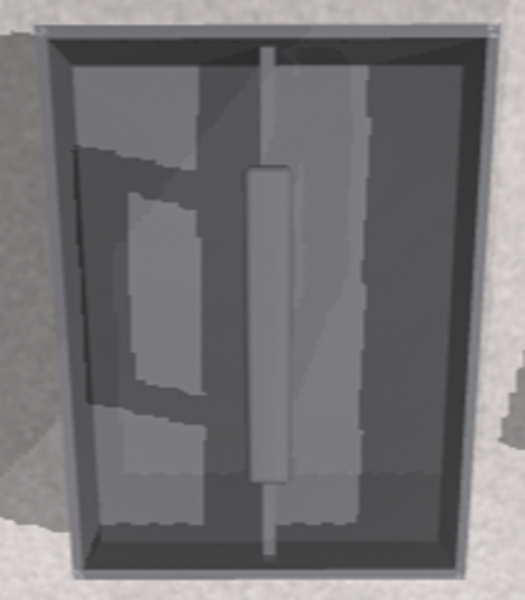

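Run:
```python
from h import *
f=optics.grab_frame("wrist")
px=lambda u,v:((u+.5)/2.5-.5+210,(v+.5)/2.5-.5)
cr=[(37,27),(499,27),(74,578),(464,578)]; L=[(.12,.095),(.12,-.095),(-.12,.095),(-.12,-.095)]
P=[at_z(f,px(u,v),.064)[:2] for u,v in cr]; t,a,r=rigid(P,L); print("rim",t,np.degrees(a)); print(np.round(r*1000,1))
cr=[(246,167),(292,167),(249,482),(290,482)]; L=[(.06,.009),(.06,-.009),(-.06,.009),(-.06,-.009)]
P=[at_z(f,px(u,v),.118)[:2] for u,v in cr]; t,a,r=rigid(P,L); print("bar",t,np.degrees(a)); print(np.round(r*1000,1))
```

```text
rim [ 0.52535921 -0.25264298] 1.9349777435891884
[[-0.9 -1. ]
 [-1.1  1. ]
 [ 1.1 -0.9]
 [ 0.9  0.8]]
bar [ 0.525795  -0.2530308] 1.9597093606475804
[[-1.2 -0.7]
 [-1.3  0.6]
 [ 1.3 -0.8]
 [ 1.2  0.8]]
```

Rim and bar agree: the upper tray is at (0.5256, −0.2528), yaw 1.95°, matching the tool's 1.97°. I move over the bar and down.

>>> jog_arm(
  increments=[
    {"slide": [12,0,5],"rotation": [0,0,0]},
    {"slide": [20,0,15],"rotation": [0,0,0]},
    {"slide": [15,0,25],"rotation": [0,0,0]},
    {"slide": [0,0,30],"rotation": [0,0,0]},
    {"slide": [0,0,30],"rotation": [0,0,0]},
    {"slide": [0,0,20],"rotation": [0,0,0]},
    {"slide": [0,0,10],"rotation": [0,0,0]},
    {"slide": [0,0,0],"rotation": [0,0,0]},
    {"slide": [0,0,0],"rotation": [0,0,0]},
    {"slide": [0,0,0],"rotation": [0,0,0]},
  ],
)

```text
time: 18.08
tool_pos: [0.5263, -0.255, 0.1646]
tool_rot: [0.001, 1.0, 0.016, 0.001]
contact_force: [-0.2, 0.2, 0.4]
gripper_width: 0.66
```

```bash
python3 look.py w13
```

```text
t 18.08 tcp [ 0.5263 -0.255   0.1646] yaw 1.86 zax [ 0.003  -0.0019 -1.    ] q [-0.58  0.01  1.77  0.    1.36  0.96] F [-0.2  0.2  0.4] g 0.66
```

View pics/w13.png

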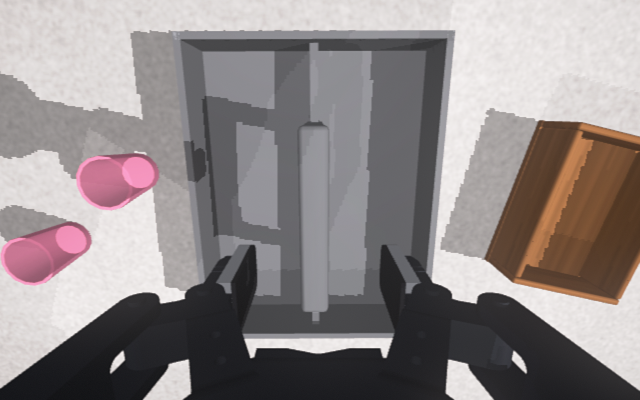

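The bar at (300–328, 125–310) lies between the open fingers (centre column 318), about 2 mm off. I correct that, go down and close.

>>> jog_arm(
  increments=[
    {"slide": [0,-2,8],"rotation": [0,0,0]},
    {"slide": [0,0,15],"rotation": [0,0,0]},
    {"slide": [0,0,20],"rotation": [0,0,0]},
    {"slide": [0,0,17],"rotation": [0,0,0]},
    {"slide": [0,0,10],"rotation": [0,0,0]},
    {"slide": [0,0,5],"rotation": [0,0,0]},
    {"slide": [0,0,2],"rotation": [0,0,0]},
    {"slide": [0,0,0],"rotation": [0,0,0]},
    {"slide": [0,0,0],"rotation": [0,0,0]},
    {"slide": [0,0,0],"rotation": [0,0,0]},
  ],
)

```text
time: 18.97
tool_pos: [0.5259, -0.2528, 0.0866]
tool_rot: [0.001, 1.0, 0.016, 0.001]
contact_force: [0.3, 0.4, 0.1]
gripper_width: 0.659
```

>>> jog_arm(
  increments=[
    {"slide": [0,0,0],"rotation": [0,0,0]},
    {"slide": [0,0,0],"rotation": [0,0,0]},
    {"slide": [0,0,0],"rotation": [0,0,0]},
    {"slide": [0,0,0],"rotation": [0,0,0]},
    {"slide": [0,0,0],"rotation": [0,0,0]},
    {"slide": [0,0,0],"rotation": [0,0,0]},
    {"slide": [0,0,0],"rotation": [0,0,0]},
    {"slide": [0,0,0],"rotation": [0,0,0]},
  ],
  fingers=0,
)

```text
time: 19.63
tool_pos: [0.5255, -0.2525, 0.0858]
tool_rot: [0.0, 1.0, 0.016, 0.0]
contact_force: [-0.7, -0.2, 5.1]
gripper_width: 0.201
```

```bash
python3 look.py w14
python3 - <<'E'
from h import *
f=optics.grab_frame("scene"); cv2.imwrite("pics/s14.png",cv2.resize(f["frame"][110:290,190:390],None,fx=3,fy=3,interpolation=2))
E
```

```text
t 19.63 tcp [ 0.5255 -0.2525  0.0858] yaw 1.87 zax [ 6.e-04 -6.e-04 -1.e+00] q [-0.58  0.09  1.83 -0.    1.22  0.96] F [-0.7 -0.2  5.1] g 0.201
```

View pics/w14.png

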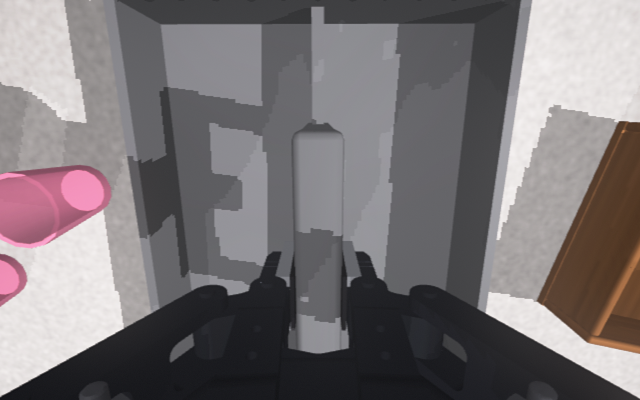

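View pics/s14.png

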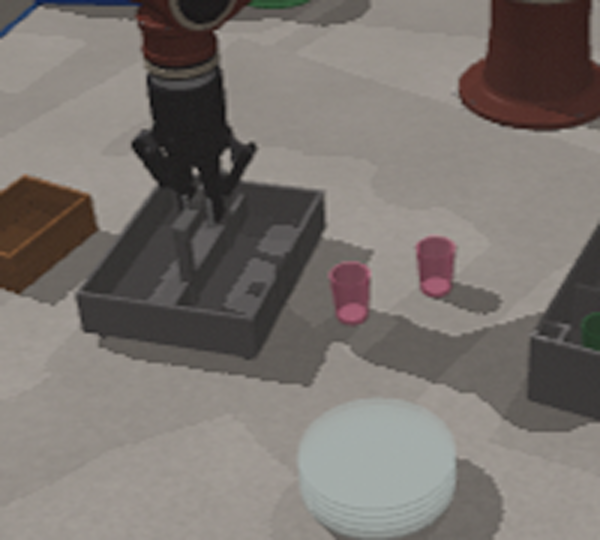

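The fingers hold the bar (opening 0.20 ≈ 17 mm), with the bar central between the pads at (318, 130–350). I lift gently.

>>> jog_arm(
  increments=[
    {"slide": [0,0,-3],"rotation": [0,0,0]},
    {"slide": [0,0,-6],"rotation": [0,0,0]},
    {"slide": [0,0,-10],"rotation": [0,0,0]},
    {"slide": [0,0,-14],"rotation": [0,0,0]},
    {"slide": [0,0,-18],"rotation": [0,0,0]},
    {"slide": [0,0,-18],"rotation": [0,0,0]},
    {"slide": [0,0,-18],"rotation": [0,0,0]},
    {"slide": [0,0,-18],"rotation": [0,0,0]},
    {"slide": [0,0,-18],"rotation": [0,0,0]},
    {"slide": [0,0,-18],"rotation": [0,0,0]},
    {"slide": [0,0,-14],"rotation": [0,0,0]},
    {"slide": [0,0,-10],"rotation": [0,0,0]},
    {"slide": [0,0,-5],"rotation": [0,0,0]},
    {"slide": [0,0,0],"rotation": [0,0,0]},
    {"slide": [0,0,0],"rotation": [0,0,0]},
    {"slide": [0,0,0],"rotation": [0,0,0]},
    {"slide": [0,0,0],"rotation": [0,0,0]},
  ],
)

```text
time: 21.15
tool_pos: [0.5246, -0.2519, 0.2536]
tool_rot: [-0.001, 1.0, 0.016, -0.001]
contact_force: [0.4, -0.1, -5.8]
gripper_width: 0.202
```

```bash
python3 look.py w15
python3 - <<'E'
from h import *
f=optics.grab_frame("scene"); cv2.imwrite("pics/s15.png",cv2.resize(f["frame"][70:290,190:450],None,fx=2.7,fy=2.7,interpolation=2))
E
```

```text
t 21.15 tcp [ 0.5246 -0.2519  0.2536] yaw 1.86 zax [-0.0023  0.0015 -1.    ] q [-0.58 -0.06  1.69  0.    1.52  0.96] F [ 0.4 -0.1 -5.8] g 0.202
```

View pics/s15.png

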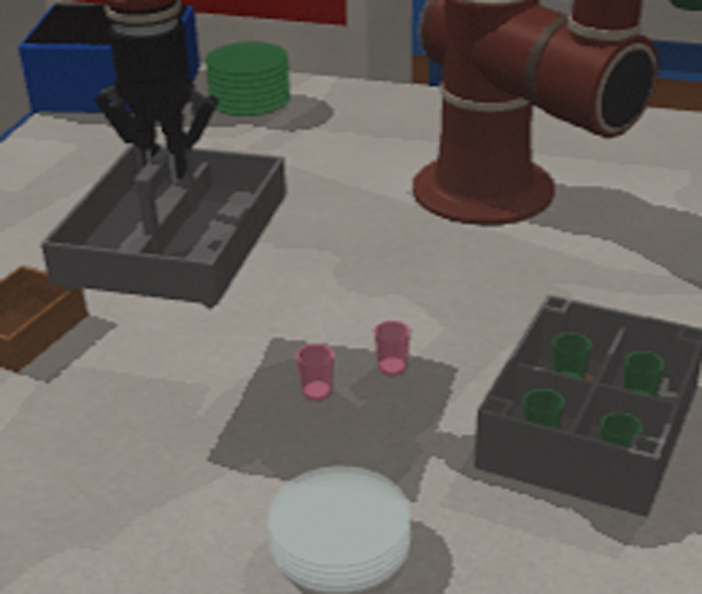

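View pics/w15.png

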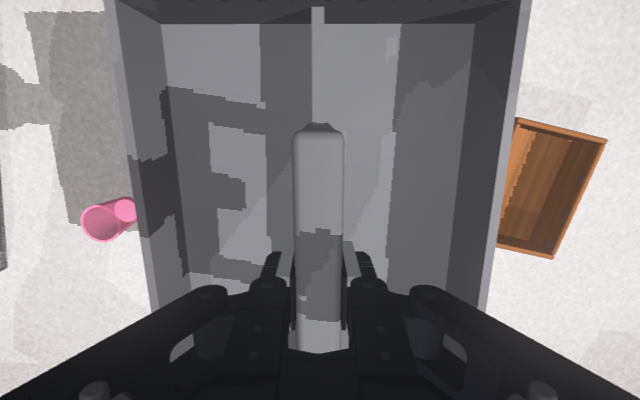

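The tray hangs level and unslipped: the bar end is still at (318,130) in the wrist view. I turn it 10.3° to match the lower tray and carry it across.

>>> jog_arm(
  increments=[
    {"slide": [0,0,0],"rotation": [0,0,1.3]},
    {"slide": [0,0,0],"rotation": [0,0,3]},
    {"slide": [0,0,0],"rotation": [0,0,3]},
    {"slide": [0,0,0],"rotation": [0,0,2]},
    {"slide": [-1,-6,0],"rotation": [0,0,1]},
    {"slide": [-2,-12,0],"rotation": [0,0,0]},
    {"slide": [-3.5,-20,0],"rotation": [0,0,0]},
    {"slide": [-4.9,-28,0],"rotation": [0,0,0]},
    {"slide": [-4.9,-28,0],"rotation": [0,0,0]},
    {"slide": [-4.9,-28,0],"rotation": [0,0,0]},
    {"slide": [-4.9,-28,0],"rotation": [0,0,0]},
    {"slide": [-4.9,-28,0],"rotation": [0,0,0]},
    {"slide": [-4.9,-28,0],"rotation": [0,0,0]},
    {"slide": [-4.9,-28,0],"rotation": [0,0,0]},
    {"slide": [-4.9,-28,0],"rotation": [0,0,0]},
  ],
)

```text
time: 22.5
tool_pos: [0.5177, 0.0156, 0.2553]
tool_rot: [-0.0, 0.997, -0.073, 0.0]
contact_force: [1.1, -1.2, -4.9]
gripper_width: 0.201
```

>>> jog_arm(
  increments=[
    {"slide": [-4.9,-28,0],"rotation": [0,0,0]},
    {"slide": [-4.9,-28,0],"rotation": [0,0,0]},
    {"slide": [-4.9,-28,0],"rotation": [0,0,0]},
    {"slide": [-4.9,-28,0],"rotation": [0,0,0]},
    {"slide": [-4.9,-28,0],"rotation": [0,0,0]},
    {"slide": [-4.2,-24,0],"rotation": [0,0,0]},
    {"slide": [-3.1,-18,0],"rotation": [0,0,0]},
    {"slide": [-2.3,-13,0],"rotation": [0,0,0]},
    {"slide": [-1.6,-9,0],"rotation": [0,0,0]},
    {"slide": [-1,-6,0],"rotation": [0,0,0]},
    {"slide": [-0.6,-4,0],"rotation": [0,0,0]},
    {"slide": [0,0,0],"rotation": [0,0,0]},
    {"slide": [0,0,0],"rotation": [0,0,0]},
    {"slide": [0,0,0],"rotation": [0,0,0]},
    {"slide": [0,0,0],"rotation": [0,0,0]},
    {"slide": [0,0,0],"rotation": [0,0,0]},
    {"slide": [0,0,0],"rotation": [0,0,0]},
  ],
)

```text
time: 23.92
tool_pos: [0.513, 0.2304, 0.2554]
tool_rot: [0.0, 0.997, -0.074, 0.0]
contact_force: [0.2, -0.1, -4.2]
gripper_width: 0.204
```

```bash
python3 look.py w16
python3 - <<'E'
from h import *
for n,sl in (("scene",(slice(90,280),slice(330,530))),("top",(slice(150,310),slice(150,350)))):
    f=optics.grab_frame(n); cv2.imwrite(f"pics/{n}16.png",cv2.resize(f["frame"][sl],None,fx=3,fy=3,interpolation=2))
E
```

```text
t 23.92 tcp [0.513  0.2304 0.2554] yaw -8.48 zax [ 2.e-04 -0.e+00 -1.e+00] q [ 0.29 -0.11  1.73 -0.    1.52  2.01] F [ 0.2 -0.1 -4.2] g 0.204
```

View pics/scene16.png

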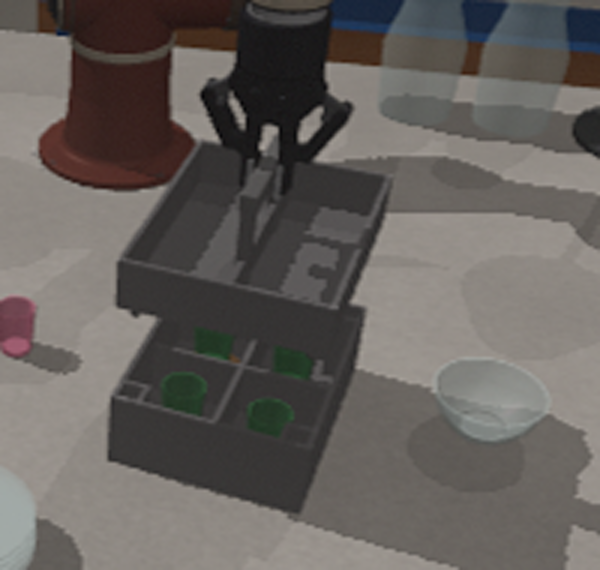

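View pics/top16.png

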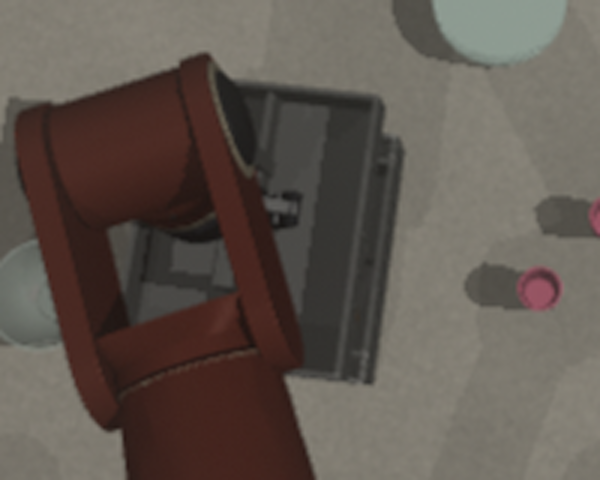

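View pics/w16.png

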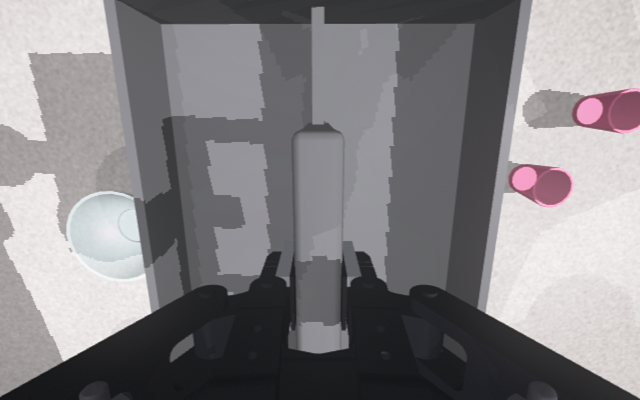

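The tray hangs level over the compartment tray, edges parallel in the top view and offset only by parallax. I descend to just above the sockets (lug tips about 8 mm above the mouths) and check.

>>> jog_arm(
  increments=[
    {"slide": [0,0,4],"rotation": [0,0,0]},
    {"slide": [0,0,8],"rotation": [0,0,0]},
    {"slide": [0,0,12],"rotation": [0,0,0]},
    {"slide": [0,0,15],"rotation": [0,0,0]},
    {"slide": [0,0,15],"rotation": [0,0,0]},
    {"slide": [0,0,12],"rotation": [0,0,0]},
    {"slide": [0,0,8],"rotation": [0,0,0]},
    {"slide": [0,0,5],"rotation": [0,0,0]},
    {"slide": [0,0,3],"rotation": [0,0,0]},
    {"slide": [0,0,0],"rotation": [0,0,0]},
    {"slide": [0,0,0],"rotation": [0,0,0]},
    {"slide": [0,0,0],"rotation": [0,0,0]},
    {"slide": [0,0,0],"rotation": [0,0,0]},
  ],
)

```text
time: 25.15
tool_pos: [0.5134, 0.2309, 0.1744]
tool_rot: [-0.0, 0.997, -0.074, 0.001]
contact_force: [0.2, -0.3, -5.3]
gripper_width: 0.202
```

```bash
cat > chk.py <<'E'
from h import *
import sys
tag=sys.argv[1]; s=state(); p=s["tool_pos"]; print(np.round(p,4),np.round(s["contact_force"],1),np.round(s["tool_rot"],3))
f=optics.grab_frame("scene"); im=f["frame"].copy()
big=cv2.resize(im[120:290,340:480],None,fx=4.2,fy=3.5,interpolation=2)
big=cv2.resize(im[130:280,345:475],None,fx=4,fy=4,interpolation=2)
pr=lambda X:((proj(f,X)+.5-[345,130])*4-.5)
def loc(x,y,a,lx,ly,z): return [x+np.cos(a)*lx-np.sin(a)*ly,y+np.sin(a)*lx+np.cos(a)*ly,z]
a=-.147; 
for sx in(-1,1):
  for sy in(-1,1):
    for (x,y,lx,ly,z,col) in ((.5131,.2302,.12*sx,.095*sy,.08,(0,255,255)),(p[0],p[1],.12*sx,.095*sy,p[2]-.0858+.064,(255,0,255)),(p[0],p[1],.105*sx,.08*sy,p[2]-.0858,(0,0,255))):
        q=pr(loc(x,y,a,lx,ly,z)); cv2.circle(big,tuple(int(round(v)) for v in q),3,col,1)
cv2.imwrite(f"pics/{tag}.png",big)
E
python3 chk.py s17
```

```text
[0.5134 0.2309 0.1744] [ 0.2 -0.3 -5.3] [-0.     0.997 -0.074  0.001]
```

View pics/s17.png

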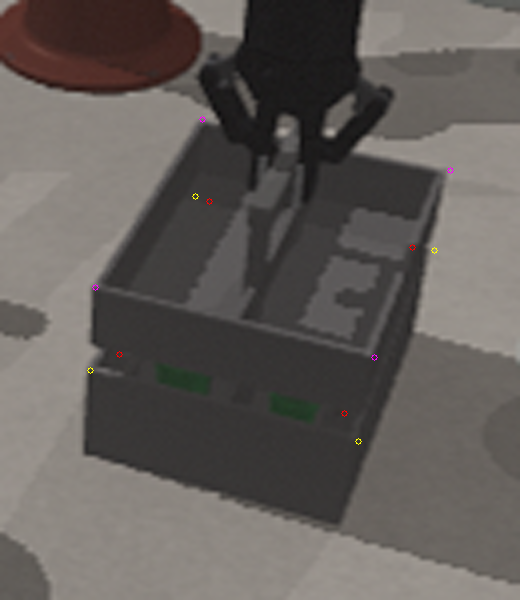

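Predicted corners (magenta for the upper tray, yellow for the lower) fall on the image edges within 1 px for both trays, so they are aligned. I go down slowly into the sockets.

>>> jog_arm(
  increments=[
    {"slide": [0,0,2],"rotation": [0,0,0]},
    {"slide": [0,0,3],"rotation": [0,0,0]},
    {"slide": [0,0,2],"rotation": [0,0,0]},
    {"slide": [0,0,2],"rotation": [0,0,0]},
    {"slide": [0,0,2],"rotation": [0,0,0]},
    {"slide": [0,0,1],"rotation": [0,0,0]},
    {"slide": [0,0,1],"rotation": [0,0,0]},
    {"slide": [0,0,0],"rotation": [0,0,0]},
    {"slide": [0,0,0],"rotation": [0,0,0]},
    {"slide": [0,0,0],"rotation": [0,0,0]},
  ],
)

```text
time: 26.03
tool_pos: [0.513, 0.2308, 0.1605]
tool_rot: [-0.0, 0.997, -0.074, 0.0]
contact_force: [-0.6, -0.5, -5.0]
gripper_width: 0.201
```

The lugs are about 5 mm in with no contact force beyond the tray's weight. I continue.

>>> jog_arm(
  increments=[
    {"slide": [0,0,1.5],"rotation": [0,0,0]},
    {"slide": [0,0,1.5],"rotation": [0,0,0]},
    {"slide": [0,0,1.5],"rotation": [0,0,0]},
    {"slide": [0,0,1.5],"rotation": [0,0,0]},
    {"slide": [0,0,1],"rotation": [0,0,0]},
    {"slide": [0,0,0],"rotation": [0,0,0]},
    {"slide": [0,0,0],"rotation": [0,0,0]},
    {"slide": [0,0,0],"rotation": [0,0,0]},
    {"slide": [0,0,0],"rotation": [0,0,0]},
  ],
)

```text
time: 26.78
tool_pos: [0.5129, 0.2308, 0.1534]
tool_rot: [-0.0, 0.997, -0.074, 0.0]
contact_force: [-0.7, -0.1, -5.4]
gripper_width: 0.2
```

```bash
python3 chk.py s18
```

```text
[0.5129 0.2308 0.1534] [-0.7 -0.1 -5.4] [-0.     0.997 -0.074  0.   ]
```

View pics/s18.png

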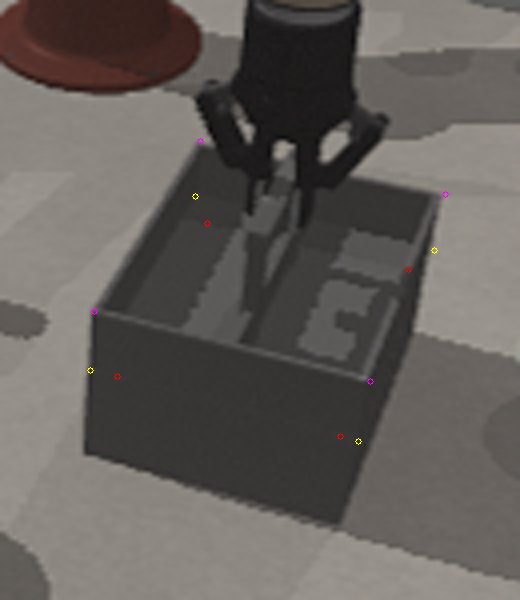

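The trays now read as one box, with about 1.6 mm still to go. I lower until weight comes off.

>>> jog_arm(
  increments=[
    {"slide": [0,0,0.6],"rotation": [0,0,0]},
    {"slide": [0,0,0.6],"rotation": [0,0,0]},
    {"slide": [0,0,0.6],"rotation": [0,0,0]},
    {"slide": [0,0,0],"rotation": [0,0,0]},
    {"slide": [0,0,0],"rotation": [0,0,0]},
    {"slide": [0,0,0],"rotation": [0,0,0]},
  ],
)

```text
time: 27.33
tool_pos: [0.5129, 0.2308, 0.1519]
tool_rot: [-0.0, 0.997, -0.074, 0.0]
contact_force: [-1.4, -0.3, -1.9]
gripper_width: 0.202
```

>>> jog_arm(
  increments=[
    {"slide": [0,0,0.5],"rotation": [0,0,0]},
    {"slide": [0,0,0],"rotation": [0,0,0]},
    {"slide": [0,0,0],"rotation": [0,0,0]},
    {"slide": [0,0,0],"rotation": [0,0,0]},
  ],
)

```text
time: 27.67
tool_pos: [0.5129, 0.2308, 0.1518]
tool_rot: [-0.0, 0.997, -0.074, 0.0]
contact_force: [-5.4, -1.7, 4.5]
gripper_width: 0.202
```

It is seated: TCP z 0.1518 is the predicted home height, and the force is now upward. I release.

>>> jog_arm(
  increments=[
    {"slide": [0,0,0],"rotation": [0,0,0]},
    {"slide": [0,0,0],"rotation": [0,0,0]},
    {"slide": [0,0,0],"rotation": [0,0,0]},
    {"slide": [0,0,0],"rotation": [0,0,0]},
    {"slide": [0,0,0],"rotation": [0,0,0]},
    {"slide": [0,0,0],"rotation": [0,0,0]},
    {"slide": [0,0,0],"rotation": [0,0,0]},
  ],
  fingers=0.66,
)

```text
time: 28.25
tool_pos: [0.5129, 0.2308, 0.151]
tool_rot: [-0.0, 0.997, -0.074, 0.0]
contact_force: [0.4, -0.4, -0.8]
gripper_width: 0.658
```

>>> jog_arm(
  increments=[
    {"slide": [0,0,-4],"rotation": [0,0,0]},
    {"slide": [0,0,-8],"rotation": [0,0,0]},
    {"slide": [0,0,-15],"rotation": [0,0,0]},
    {"slide": [0,0,-25],"rotation": [0,0,0]},
    {"slide": [0,0,-30],"rotation": [0,0,0]},
    {"slide": [0,0,-30],"rotation": [0,0,0]},
    {"slide": [-15,0,-25],"rotation": [0,0,0]},
    {"slide": [-20,0,-15],"rotation": [0,0,0]},
    {"slide": [-20,0,-10],"rotation": [0,0,0]},
    {"slide": [-10,0,0],"rotation": [0,0,0]},
    {"slide": [0,0,0],"rotation": [0,0,0]},
    {"slide": [0,0,0],"rotation": [0,0,0]},
    {"slide": [0,0,0],"rotation": [0,0,0]},
    {"slide": [0,0,0],"rotation": [0,0,0]},
  ],
)

```text
time: 29.42
tool_pos: [0.4488, 0.2399, 0.3115]
tool_rot: [0.001, 0.997, -0.074, -0.001]
contact_force: [0.2, 0.5, -0.5]
gripper_width: 0.66
```

```bash
python3 look.py w19
python3 - <<'E'
from h import *
f=optics.grab_frame("scene"); cv2.imwrite("pics/s19.png",cv2.resize(f["frame"][130:280,345:475],None,fx=4,fy=4,interpolation=2))
cv2.imwrite("pics/s19f.png",f["frame"])
E
```

```text
t 29.42 tcp [0.4488 0.2399 0.3115] yaw -8.47 zax [-2.1e-03 -9.0e-04 -1.0e+00] q [ 0.34 -0.26  1.77 -0.    1.63  2.06] F [ 0.2  0.5 -0.5] g 0.66
```

View pics/w19.png

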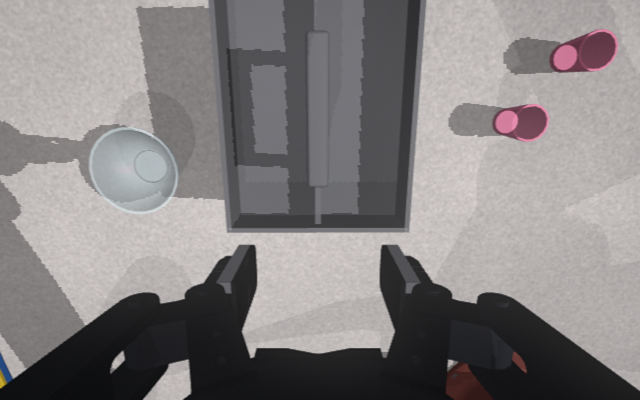

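View pics/s19.png

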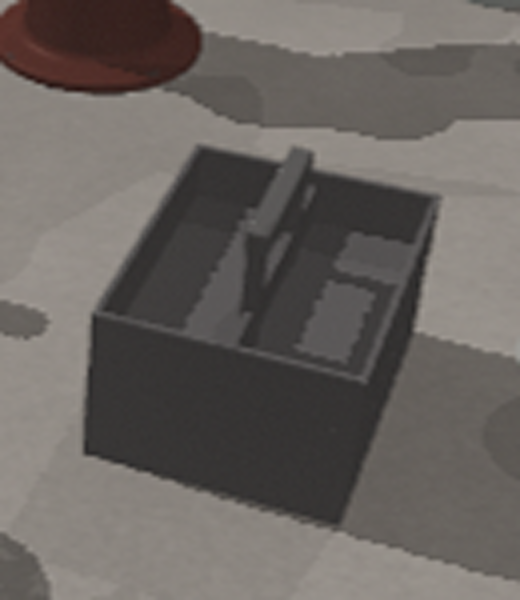

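View pics/s19f.png

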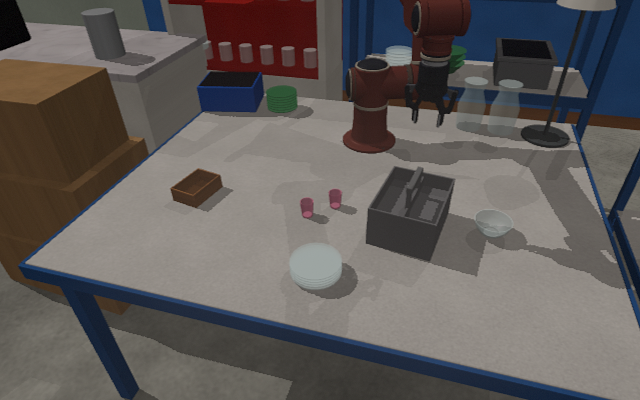

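The trays form one closed box with no gap (upper rim at (95,315)–(365,380) in the crop). The plates, bowl, box and pink glasses are where they were, and the arm is clear. I hand in.

```bash
python3 -c "
from h import *
print(manip.job_done()); s=state(); print(s['time'],s['contact_force'])"
```

```text
the job is handed in; nothing more can be done
None
the job is handed in; nothing more can be done
```

The job is handed in at about 29.5 s of the 70 s. The loose green glass stands on the coaster in the free compartment, and the upper tray sits on the compartment tray with its lugs home. I was given no verdict.

- **Glass:** I gripped it along the tray's x axis, set it down at first contact with the coaster and released it with a partial opening. A picture afterwards showed it upright on the coaster. I could not look at the glasses again after the upper tray closed over them.
- **Upper tray:** I picked it up by the bar and carried it across level. The measured yaws matched to about 0.1°. I lowered it under control while still gripped, until the tool reached the predicted home height of 0.1518 m and the force turned from the tray's weight to upward.
- **Last checks:** After release the two trays looked like one closed box with no gap. The plates, bowl, wooden box and pink glasses looked unmoved, and the gripper was well clear.
- **Small disagreements:** Wrist-camera corner fits had residuals of up to 1.5 mm. One early gripper call was refused because its rows lacked a rotation entry; I re-sent it and nothing had moved.

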